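Brush the boot and put the brush away

ROBOT

A 6-joint arm with a two-finger parallel gripper is mounted at the origin on the work surface. World frame = base frame: x ahead of the robot, y to its left, z up, the work surface at z = 0. Lengths are in m, angles in rad, forces in N, time in s.
With the tool pointing down it reaches from about 0.325 to 0.9 m from the base axis. Payload 3.5 kg.
Tool frame: the origin (TCP) lies at the very end of the fingers, on their centre line; the grasp point (between the pads) lies 19 mm behind it (bot.grip_point_offset is the distance from the TCP to the grasp point, in m); z points along the fingers, y is the line along which they close (so a half turn about z gives the same grasp; the last joint's range is limited). The gripper opens to 85 mm and grips with 20 to 120 N. Pads are 22 mm wide; open, the fingers measure 114 mm over their backs; the gripper's body (76 mm by 85 mm) begins 54 mm behind the grasp point. The pads swing forward as they close: fully open they stand 13 mm farther back than shut.
Start: joints at [-1.268, 0.276, -0.026, 1.268, 0, 1.467], TCP at [0.247, -0.574, 0.231] pointing down, gripper open.
Joint ranges: [-3.12, 3.12], [-0.85, 1.88], [-1.08, 1.24], [-1.95, 2.15], [-1.57, 1.53], [-3.14, 3.14]. Speed limits (rad/s): [2.57, 2.57, 3.14, 3.14, 3.14, 3.14].

INTERFACE

Orientations are given as a 3x3 rotation matrix whose columns are the frame's x, y, z axes.
In Python, from bench import bot gives the robot as it stands.
- The arm moves only by the tool jog_arm, never from a script. Its argument "steps" is a list of rows, each a list of 3 entries, a list of its own where there are three numbers: the shift along the tool's x, y, z in cm, then the turn, a rotation vector about the tool's x, y, z in degrees, then the opening, from 0 (shut) to 1 (fully open). In form: [[[x, y, z], [rx, ry, rz], hand], ...]. A call has 1 to 12 rows; each row is the pose to reach, as a shift and turn from the pose commanded when the call began, along the tool's axes at that moment; what a row does not reach only later rows make up. A row lasts 1/12 s, in which the tool goes at most 41.7 mm and 7.16 degrees, less where a joint would pass 70% of its speed; a pose out of reach is approached as far as the arm can. A call with a gripper value outside its range is refused whole. The fingers move at their own pace and stop on an object; "squeeze" is the grip in N (left out, the last holds). Time passes only in rows, so rows that repeat a pose let the fingers close. It gives the time, the measured TCP pose, the force, the opening and the grip force at its end, in the units of the state.
- bot.state(): the state, without advancing time (a new reading comes with each control period).
- bot.grab_frame(name): name is "scene" or "top" or "wrist"; returns a dict with "img" (400x640x3 uint8, red, green, blue), "fx", "fy", "cx", "cy" (pixels), "D" ([k1, k2, p1, p2, k3] as OpenCV has them; the pictures are not rectified), "position" and "orientation" of the camera in the world; the wrist camera has in their place "mount" (4x4, takes a point from camera to tool coordinates, whose origin is the TCP and whose axes are the flange's). Camera axes: x right, y up, looking along -z (the intrinsics and any distortion apply to the point x, -y, -z); pixel columns grow to the right and rows downward; lengths in m; the calibration is good to about 2 mm. A picture is of the moment at which its call begins: read the wrist's pose just before it. There is no depth.
- bot.hand_in(): hands the job in; it is judged then, once.
The state is a dict: "time": time; "joint_pos": joint angles; "joint_vel": joint speeds; "joint_torque": joint torques, N m; "tool_pos": TCP position; "tcp_rot": TCP orientation; "wrist_force": force on the tool from outside, world axes, zero at the start; "ft_torque": the same for the moment, N m; "gripper_width": opening from 0.0 (shut) to 1.0 (fully open); "grasp_force": force on a finger pad.
Only numpy, scipy, OpenCV 4.12 (cv2) and the standard library are available. Lean on these libraries where they do the work, as an engineer would, in place of code of your own. Each camera call takes 0.05 s, during which the arm holds its last target. There are 200 camera calls.

TASK

Brush the boot that lies on its side on the mat: pull the drawer well open, take out the big block brush and sweep it steadily along the upturned side of the boot's leg from the ankle to the top, with the bristles pressed about halfway in all the way along, neither skimming nor crushed flat. Then stand the brush back in the drawer on its bristles, let go of it, and ease the drawer fully shut without slamming it. Don't shove the boot along, leave the slim brush in the drawer and everything else where it is.

Things in the scene. Friction and masses are not known exactly. Their poses are not given: they have to be found in the camera images.
- cabinet: Low oak drawer unit, fixed, 320 mm deep (along its +x), 330 wide (y), 118 high, one drawer. Origin: on the table under the middle of the carcass's front edge; its -x faces the robot and is the way the drawer pulls out. The closed drawer's white front panel lies over the carcass, from x = -16 mm to 0.
- drawer (a joint): How far the drawer is out, in m: 0 fully shut, 0.215 at its stop; it may start up to 25 mm ajar. Slides with about 1.2 N of friction and stays where it is left.
- drawer_handle (a point): Middle of the drawer's steel bar handle; moves with the drawer. The bar is 120 mm long along the cabinet's y, 11 mm thick, 35 mm in front of the white panel (centre to face), 88 mm above the table, 30 mm below the cabinet's top. Axes as the cabinet's.
- drawer_floor (a point): Point on the drawer's inner floor (20 mm above the table) in the middle of the inner face of the front panel; moves with the drawer. Axes as the cabinet's: the drawer's inside reaches from x = 0 to 282 mm and y = -143 to +143 mm; side walls 66 mm high above this floor.
- brush: The big shoe brush, about 230 g: plain wooden block 160 mm long (x), 54 wide (y), 28 thick, over a dark bristle bed 148 x 44 mm. Origin: centre of the unpressed bristle tips' plane; z points from bristles to wood, which spans z = 24 to 52 mm. Starts in the left or right half of the drawer, on its bristles, long side along the drawer's depth, middle 80 to 92 mm behind the shut front panel.
- bristles (a joint): How far the big brush's springy bristles are pressed in, in m: 0 free, 0.010 the most. They push back with about 1.2 N per mm (12 N at 10 mm), and are hard beyond that.
- welt_brush: Slim brush like a big toothbrush, 155 mm long (x), 34 wide, 16 thick, lying on its side in the other half of the drawer. To be left there. Origin: on its underside near the middle.
- boot: Brown leather pull-on boot on a wooden boot tree, about 1.3 kg, loose, lying on its side on a black rubber mat 4 mm thick; 290 mm from sole to top, foot 280 mm long. Origin: under the leg's axis, 185 mm from the sole, level with the lower side; x points along the leg from the ankle to the top (which ends at x = 105 mm), the toe points to -y, z is up.
- stroke_start (a point): Point on the middle line of the leg's upturned side at the ankle, where the brush's middle starts its stroke: boot x = -70 mm, 94 mm above the boot's origin. The leg is 120 to 125 mm wide; its upturned side is level along the line (boot x = -75 to 98 mm) and flat within 1 mm for 25 mm either side of it.
- stroke_end (a point): Point on the same line 140 mm farther, near the boot's top, where the middle of the brush ends its stroke.
- tin_large: Flat round polish tin, 80 mm across, 27 high, on the mat beside the boot's leg. Leave it. Origin: centre of underside.
- glasses_case: Grey spectacle case 160 x 62 x 42 mm on top of the cabinet. Leave it. Origin: centre of underside.
- shoehorn: Steel shoehorn, 200 mm long (x), flat on the table at the left. Leave it. Origin: its middle, underside.
- umbrella: Folded dark umbrella, 240 mm long (x), 52 mm thick, lying on the table at the right. Leave it. Origin: under the middle of its cover.

How it is judged:
By the outcome, as a careful person would: the job done as asked, in the order asked, and still so for the second after the job is handed in, with the robot touching nothing.
It also fails if it takes over 72 s, if anything falls off the work surface, if the arm or the gripper's body presses on something with over 40 N, if the wrist force passes 120 N, or if a joint passes its speed limit or range.

## Working session

There is one attempt and no reset: what is moved stays moved. The work goes in short steps, Python scripts to look and compute and a tool call to move; the robot and the scene stay as the last step left them, time stands still between calls to the robot, and variables do not carry over. Pictures are saved under pics/ and viewed, at most 10 in all, crops included, and the job is handed in when it is done.

Besides the shell and the picture viewer there is one more tool, called after "Call:" by a JSON object that holds its "method" and its "body". jog_arm: Moves the arm, as the interface text tells. Its arguments: {"type":"object","properties":{"steps":{"type":"array"},"squeeze":{"type":"number"}},"required":["steps"]}

```bash
ls; mkdir -p pics; python3 - <<'E'
from bench import bot
import cv2
s=bot.state(); print(s)
for n in("scene","top"):
    f=bot.grab_frame(n); cv2.imwrite(f"pics/{n}0.png",f["img"][:,:,::-1])
    print({k:v for k,v in f.items() if k!="img"})
f=bot.grab_frame("wrist");print(f["mount"],f["fx"],f["cx"],f["cy"],f["D"])
E
```

```text
pics
{'time': 0.0, 'joint_pos': array([-1.26839942e+00,  2.77146582e-01, -2.78806731e-02,  1.26795737e+00,
        3.07711247e-05,  1.46738417e+00]), 'joint_vel': array([-1.88165282e-05,  5.90627609e-04,  8.69602761e-04,  5.00260756e-04,
       -1.26265826e-03, -2.28459881e-03]), 'joint_torque': array([ 7.23705525e-04, -4.45512307e+01,  2.95199794e+01,  1.62236748e-02,
       -1.35549303e-04,  9.93189744e-07]), 'tool_pos': array([ 0.24649133, -0.57351461,  0.23015133]), 'tcp_rot': array([[ 9.18783404e-01,  3.94761534e-01, -6.22320237e-04],
       [ 3.94761941e-01, -9.18781044e-01,  2.09816831e-03],
       [ 2.56500103e-04, -2.17343057e-03, -9.99997605e-01]]), 'wrist_force': array([-0.12583947,  1.18318292, -0.11755686]), 'ft_torque': array([-0.00283789, -0.05078536,  0.01980252]), 'grasp_force': 0.0, 'gripper_width': 0.9984221914386604}
{'fx': 410.10542522733834, 'fy': 410.10542522733834, 'cx': 327.3491015871036, 'cy': 201.28442728439109, 'D': array([-0.04463647,  0.        ,  0.        ,  0.        ,  0.        ]), 'position': array([ 1.48113806, -0.84331925,  1.19700223]), 'orienta
[... 236 characters left out ...]
: 197.78662233220533, 'D': array([-0.1116783,  0.       ,  0.       ,  0.       ,  0.       ]), 'position': array([0.33311925, 0.02942012, 1.552723  ]), 'orientation': array([[-0.02965908,  0.98416249, -0.17476993],
       [-0.99953872, -0.03034437, -0.00124958],
       [-0.00653307,  0.17465225,  0.98460851]])}
[[ 5.28357271e-04  9.65099259e-01  2.61883833e-01  6.51664207e-02]
 [ 9.99999730e-01 -3.75970977e-04 -6.31989438e-04  1.00770532e-03]
 [-5.11471817e-04  2.61884096e-01 -9.65099196e-01 -1.42677342e-01]
 [ 0.00000000e+00  0.00000000e+00  0.00000000e+00  1.00000000e+00]] 360.7482781329847 324.82891949253866 200.96189372740656 [-0.05503382  0.          0.          0.          0.        ]
```

View pics/top0.png

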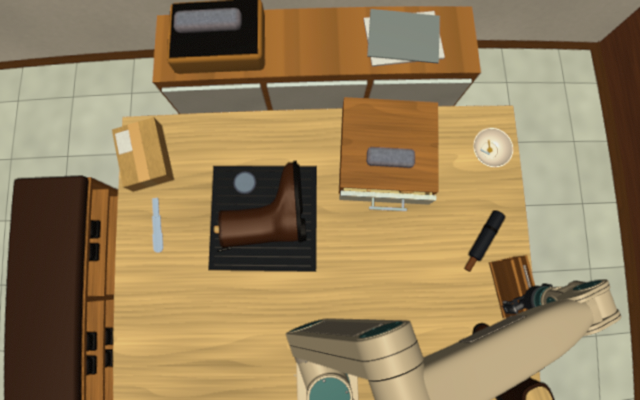

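View pics/scene0.png

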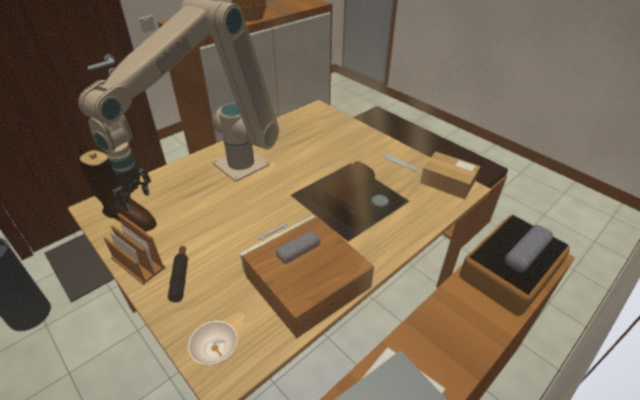

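Top view: the cabinet is at px (340–438, 97–200), slightly ajar with its handle around (388,208). The boot leg is at px (218–300, 205–250) with its top facing left (+y) and its toe pointing up (+x). The tin is at (245,183).

```bash
cat > h.py <<'E'
import numpy as np, cv2
from bench import bot
def cam(n):
    s=bot.state(); f=bot.grab_frame(n)
    if n=="wrist":
        T=np.eye(4);T[:3,:3]=s["tcp_rot"];T[:3,3]=s["tool_pos"];T=T@f["mount"]
        f["orientation"]=T[:3,:3];f["position"]=T[:3,3]
    f["K"]=np.array([[f["fx"],0,f["cx"]],[0,f["fy"],f["cy"]],[0,0,1.]])
    return f
def ray(f,px,z):
    p=cv2.undistortPoints(np.array(px,float).reshape(-1,1,2),f["K"],f["D"]).reshape(-1,2)
    d=np.c_[p[:,0],-p[:,1],-np.ones(len(p))]@f["orientation"].T
    return f["position"]+d*((z-f["position"][2])/d[:,2])[:,None]
def proj(f,P):
    q=(np.atleast_2d(P)-f["position"])@f["orientation"]
    return cv2.projectPoints(q*[1,-1,-1],np.zeros(3),np.zeros(3),f["K"],f["D"])[0].reshape(-1,2)
def save(f,name,crop=None,s=1):
    im=f["img"][:,:,::-1]
    if crop: x0,y0,x1,y1=crop; im=im[y0:y1,x0:x1]
    cv2.imwrite("pics/"+name,cv2.resize(im,None,fx=s,fy=s,interpolation=cv2.INTER_CUBIC))
E
python3 - <<'E'
from h import *
f=cam("top"); save(f,"crop.png",(200,90,450,280),3)
im=f["img"].astype(int); R,G,B=im[...,0],im[...,1],im[...,2]
hsv=cv2.cvtColor(f["img"],cv2.COLOR_RGB2HSV)
print("px boot",im[228,250],"mat",im[255,250],"cab",im[120,360],"table",im[280,250], "tin",im[183,245])
for n,(x,y) in dict(carc=(360,120)).items(): print(hsv[y,x])
print(ray(f,[[343,97],[438,100],[340,190],[436,195]],.118))
print("handle ends",ray(f,[[370,209],[406,208]],.088))
E
```

```text
px boot [107  77  56] mat [38 37 34] cab [156 103  47] table [218 178 110] tin [113 126 133]
[ 15 178 156]
[[ 0.94015613 -0.08507646  0.118     ]
 [ 0.92146995 -0.41761153  0.118     ]
 [ 0.61125098 -0.06072166  0.118     ]
 [ 0.58452631 -0.38128349  0.118     ]]
handle ends [[ 0.54876388 -0.16115584  0.088     ]
 [ 0.54831065 -0.28352381  0.088     ]]
```

View pics/crop.png

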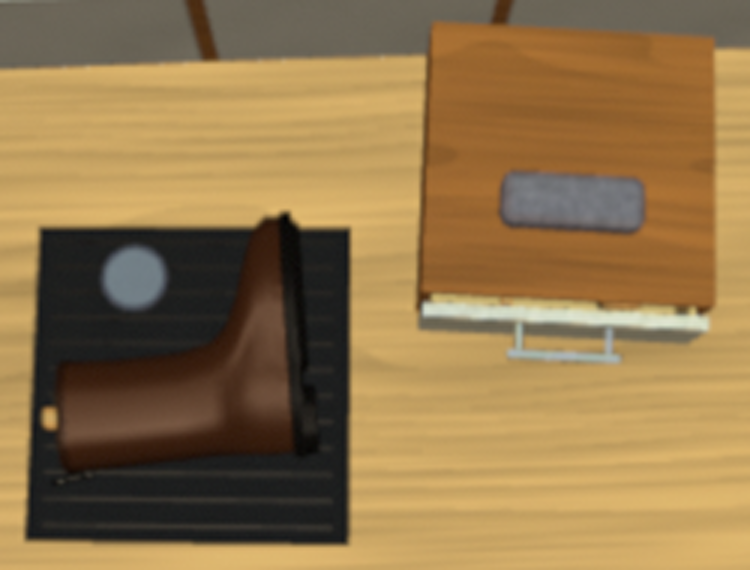

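Crop: handle bar ends are at crop (507,353)–(620,358), carcass corners at (430,22), (714,37), (714,305) and (420,296). The boot's top rim is at crop x≈60, with leg edges y≈362–470 there and 350–457 at x=200.

```bash
python3 - <<'E'
from h import *
f=cam("top"); c=lambda L:[[200+x/3-.33,90+y/3-.33] for x,y in L]
h=ray(f,c([[507,353],[620,358]]),.088); print("handle",h,h.mean(0),np.degrees(np.arctan2(*(h[0]-h[1])[[0,1]])),np.linalg.norm(h[0]-h[1]))
k=ray(f,c([[430,22],[714,37],[714,305],[420,296]]),.118);print(k)
b=ray(f,c([[65,362],[65,470],[200,350],[200,457]]),.054);print(b, (b[0]+b[1])/2,(b[2]+b[3])/2)
print("rim,sole",ray(f,c([[60,416],[308,400]]),.06))
print("tin",ray(f,c([[134,278]]),.031),"case",ray(f,c([[503,172],[643,180],[643,232]]),.16))
# mask-based boot leg edges
hsv=cv2.cvtColor(f["img"],cv2.COLOR_RGB2HSV)
m=((hsv[...,1]>90)&(hsv[...,2]>45)).astype(np.uint8)
for x in range(218,292,8):
    ys=np.where(m[195:255,x])[0]+195; print(x,ys.min(),ys.max(),end="; ")
E
```

```text
handle [[ 0.5545725  -0.15695218  0.088     ]
 [ 0.54484858 -0.28444596  0.088     ]] [ 0.54971054 -0.22069907  0.088     ] 4.361488907938526 0.12786406242712217
[[ 0.94014339 -0.08508749  0.118     ]
 [ 0.91401641 -0.41573165  0.118     ]
 [ 0.59679509 -0.38795689  0.118     ]
 [ 0.61691787 -0.05985406  0.118     ]]
[[0.5647337  0.34864122 0.054     ]
 [0.44017832 0.34820442 0.054     ]
 [0.57406912 0.19189511 0.054     ]
 [0.45089196 0.19345657 0.054     ]] [0.50245601 0.34842282 0.054     ] [0.51248054 0.19267584 0.054     ]
rim,sole [[0.50154497 0.35286157 0.06      ]
 [0.51174019 0.06879574 0.06      ]]
tin [[0.66637808 0.27180174 0.031     ]] case [[ 0.74448575 -0.15409802  0.16      ]
 [ 0.73120477 -0.30821197  0.16      ]
 [ 0.67240062 -0.30380684  0.16      ]]
218 222 233; 226 212 243; 234 212 243; 242 211 242; 250 211 241; 258 210 240; 266 207 239; 274 202 238; 282 195 239; 290 195 239;
```

```bash
cat >> h.py <<'E'
from scipy.spatial.transform import Rotation as Ro
def goal(x,y,z,psi):
    """shift (cm) and turn (deg) in tool axes to bring TCP to x,y,z, pointing down, tool y at world angle psi deg"""
    s=bot.state(); R=s["tcp_rot"]; a=np.radians(psi)
    yv=np.array([np.cos(a),np.sin(a),0]); zv=np.array([0,0,-1.]); Rt=np.c_[np.cross(yv,zv),yv,zv]
    print("shift",np.round(R.T@(np.array([x,y,z])-s["tool_pos"])*100,2),"turn",np.round(Ro.from_matrix(R.T@Rt).as_rotvec(degrees=True),1),
      "| t",round(s["time"],2),"pos",np.round(s["tool_pos"],4),"F",np.round(s["wrist_force"],1),"w",round(s["gripper_width"],3))
E
python3 -c "
from h import *
goal(.55,-.221,.19,-4.3)"
```

```text
shift [ 41.81 -20.44   4.1 ] turn [ -0.1  -0.  -62.5] | t 0.25 pos [ 0.2466 -0.5739  0.2307] F [-0.3 -0.5 -0.5] w 1.001
```

Call:
{"method": "jog_arm", "body": {"steps": [[[41.8,-20.4,4.1],[0,0,-62.4],0.3],[[41.8,-20.4,4.1],[0,0,-62.4],0.3],[[41.8,-20.4,4.1],[0,0,-62.4],0.3],[[41.8,-20.4,4.1],[0,0,-62.4],0.3],[[41.8,-20.4,4.1],[0,0,-62.4],0.3],[[41.8,-20.4,4.1],[0,0,-62.4],0.3],[[41.8,-20.4,4.1],[0,0,-62.4],0.3],[[41.8,-20.4,4.1],[0,0,-62.4],0.3],[[41.8,-20.4,4.1],[0,0,-62.4],0.3],[[41.8,-20.4,4.1],[0,0,-62.4],0.3],[[41.8,-20.4,4.1],[0,0,-62.4],0.3],[[41.8,-20.4,4.1],[0,0,-62.4],0.3]]}}

```text
time: 1.25
tool_pos: [0.5531, -0.2171, 0.1896]
tcp_rot: [[0.07, 0.998, 0.001], [0.998, -0.07, 0.002], [0.002, 0.001, -1.0]]
wrist_force: [-0.5, 0.2, 0.5]
gripper_width: 0.301
grasp_force: 0.0
```

```bash
python3 - <<'E'
from h import *
goal(.55,-.221,.069,-4.3)
f=cam("wrist"); save(f,"w1.png")
print(proj(f,[[.5546,-.157,.088],[.5448,-.2844,.088],[.5497,-.2207,.088]]))
np.savez("w1.npz",**{k:f[k] for k in("img","K","D","position","orientation")})
E
```

```text
shift [-0.44 -0.29 12.06] turn [ 0.1 -0.1  0.3] | t 1.25 pos [ 0.5531 -0.2171  0.1896] F [-0.5  0.2  0.5] w 0.301
[[321.20388069 111.13068602]
 [320.4514432  286.2059272 ]
 [320.78997042 204.39708719]]
```

View pics/w1.png

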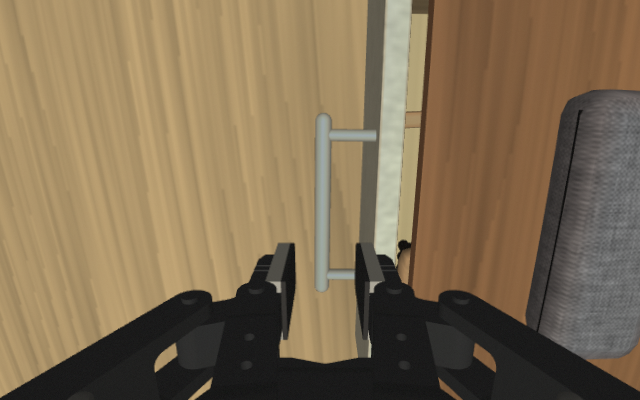

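Wrist view: the handle bar runs from px (323,118) to (321,288), within about 1 px of the prediction. The fingers straddle it, so I'll descend and grip.

Call:
{"method": "jog_arm", "body": {"steps": [[[-0.4,-0.2,3],[0,0,0.3],0.3],[[-0.4,-0.2,6],[0,0,0.3],0.3],[[-0.4,-0.2,9],[0,0,0.3],0.3],[[-0.4,-0.2,11],[0,0,0.3],0.3],[[-0.4,-0.2,12],[0,0,0.3],0.3],[[-0.4,-0.2,12],[0,0,0.3],0.3],[[-0.4,-0.2,12],[0,0,0.3],0],[[-0.4,-0.2,12],[0,0,0.3],0],[[-0.4,-0.2,12],[0,0,0.3],0],[[-0.4,-0.2,12],[0,0,0.3],0]], "squeeze": 30}}

```text
time: 2.13
tool_pos: [0.5486, -0.2267, 0.0714]
tcp_rot: [[0.081, 0.997, 0.002], [0.997, -0.081, -0.002], [-0.002, 0.002, -1.0]]
wrist_force: [0.7, -2.5, -4.3]
gripper_width: 0.117
grasp_force: 29.4
```

Call:
{"method": "jog_arm", "body": {"steps": [[[0,-0.5,0],[0,0,0],0],[[0,-1.5,0],[0,0,0],0],[[0,-3.3,0],[0,0,0],0],[[0,-5.3,0],[0,0,0],0],[[0,-7.5,0],[0,0,0],0],[[0,-9.7,0],[0,0,0],0],[[0,-12,0],[0,0,0],0],[[0,-14.3,0],[0,0,0],0],[[0,-16.3,0],[0,0,0],0],[[0,-17.8,0],[0,0,0],0],[[0,-18.8,0],[0,0,0],0],[[0,-19.3,0],[0,0,0],0]]}}

```text
time: 3.13
tool_pos: [0.3548, -0.2106, 0.0713]
tcp_rot: [[0.082, 0.997, 0.001], [0.997, -0.082, -0.002], [-0.002, 0.001, -1.0]]
wrist_force: [1.0, -2.6, -1.6]
gripper_width: 0.111
grasp_force: 30.5
```

Call:
{"method": "jog_arm", "body": {"steps": [[[0,0,0],[0,0,0],0],[[0,0,0],[0,0,0],0.3],[[0,0,0],[0,0,0],0.3],[[0,0,0],[0,0,0],0.3],[[0,0,-3],[0,0,0],0.3],[[0,0,-7],[0,0,0],0.3],[[0,0,-11],[0,0,0],0.3],[[0,0,-15],[0,0,0],0.3],[[0,0,-17],[0,0,0],0.6],[[0,0,-17],[0,0,0],0.9],[[0,0,-17],[0,0,0],1]]}}

```text
time: 4.05
tool_pos: [0.3568, -0.2103, 0.2415]
tcp_rot: [[0.08, 0.997, 0.003], [0.997, -0.08, -0.001], [-0.001, 0.003, -1.0]]
wrist_force: [-0.3, -0.1, -0.7]
gripper_width: 0.713
grasp_force: 0.0
```

```bash
python3 - <<'E'
from h import *
goal(.35,-.221,.069,-4.3)
f=cam("wrist"); save(f,"w2.png"); f=cam("top"); save(f,"t2.png",(300,120,500,300),3)
E
```

```text
shift [-1.1  -0.64 17.25] turn [ 0.2  0.1 -0.3] | t 4.05 pos [ 0.3568 -0.2103  0.2415] F [-0.3 -0.1 -0.7] w 0.713
```

View pics/w2.png

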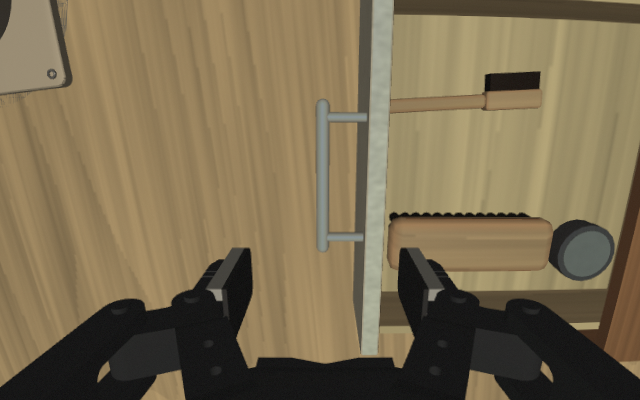

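Wrist view: the drawer is open. The big brush is in the −y half, top face px (389–552, 218–269), with an extra dark tin behind it at (581,250). The slim brush is on the far side at y≈100.

```bash
python3 - <<'E'
from h import *
f=cam("wrist")
p=ray(f,[[389,221],[552,218],[551,269],[391,269]],.072);print(p,p.mean(0)); m=p.mean(0)
print(np.linalg.norm(p[1]-p[0]),np.linalg.norm(p[2]-p[1]),np.degrees(np.arctan2(*(p[1]-p[0])[[1,0]])))
print("handle",ray(f,[[323,103],[322,250]],.088),"tin",ray(f,[[581,250]],.05))
goal(m[0],m[1],.16,85.2)
goal(m[0],m[1],.041,85.2)
E
```

```text
[[ 0.40923094 -0.25131678  0.072     ]
 [ 0.56019492 -0.26083974  0.072     ]
 [ 0.56413799 -0.31278535  0.072     ]
 [ 0.40962337 -0.2990048   0.072     ]] [ 0.48579681 -0.28098667  0.072     ]
0.15126404066412247 0.0520950433540339 -3.6094924944936824
handle [[ 0.35821721 -0.14380948  0.088     ]
 [ 0.34723102 -0.26786327  0.088     ]] tin [[ 0.60867024 -0.30632182  0.05      ]]
shift [-6.14 13.67  7.78] turn [ -0.   -0.3 -89.8] | t 4.2 pos [ 0.3547 -0.2089  0.2384] F [ 0.1  0.3 -0.5] w 0.958
shift [-6.17 13.71 19.68] turn [ -0.   -0.3 -89.8] | t 4.2 pos [ 0.3547 -0.2089  0.2384] F [ 0.1  0.3 -0.5] w 0.958
```

Call:
{"method": "jog_arm", "body": {"steps": [[[-6.1,13.7,7],[0,0,-89.8],1],[[-6.1,13.7,7],[0,0,-89.8],1],[[-6.1,13.7,7],[0,0,-89.8],1],[[-6.1,13.7,7],[0,0,-89.8],1],[[-6.1,13.7,7],[0,0,-89.8],1],[[-6.1,13.7,7],[0,0,-89.8],1],[[-6.1,13.7,7],[0,0,-89.8],1],[[-6.1,13.7,7],[0,0,-89.8],1],[[-6.1,13.7,7],[0,0,-89.8],1],[[-6.1,13.7,7],[0,0,-89.8],1],[[-6.1,13.7,7],[0,0,-89.8],1],[[-6.1,13.7,7],[0,0,-89.8],1]]}}

```text
time: 5.2
tool_pos: [0.4859, -0.2808, 0.1677]
tcp_rot: [[-0.989, 0.145, -0.004], [0.145, 0.989, 0.003], [0.004, 0.002, -1.0]]
wrist_force: [-0.4, 0.3, -1.3]
gripper_width: 0.999
grasp_force: 0.0
```

Call:
{"method": "jog_arm", "body": {"steps": [[[0,0,0],[0,0,-4],1],[[0,0,0],[0,0,-4],1],[[0,0,0],[0,0,-4],1]]}}

```text
time: 5.45
tool_pos: [0.4862, -0.2811, 0.1685]
tcp_rot: [[-0.996, 0.084, -0.003], [0.084, 0.996, 0.002], [0.003, 0.002, -1.0]]
wrist_force: [-0.6, -0.2, -0.5]
gripper_width: 0.997
grasp_force: 0.0
```

```bash
python3 - <<'E'
from h import *
goal(.4858,-.281,.041,85.3)
f=cam("wrist"); save(f,"w3.png")
E
```

```text
shift [ 0.   -0.02 12.75] turn [ 0.1 -0.2 -0.1] | t 5.45 pos [ 0.4862 -0.2811  0.1685] F [-0.6 -0.2 -0.5] w 0.997
```

View pics/w3.png

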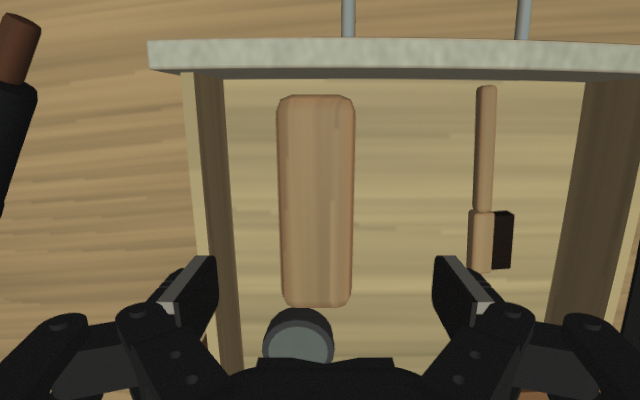

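Wrist view: the brush's top face spans px (277–355, 95–307), centred near column 316 between the fingers. The tin sits behind it at (298,340).

```bash
python3 - <<'E'
from h import *
f=cam("wrist")
p=ray(f,[[315,95],[317,306],[276,200],[354,200]],.072);print(p,p[:2].mean(0),p[2:].mean(0),np.linalg.norm(p[1]-p[0]))
print("panel inner edge",ray(f,[[225,80],[583,80]],.1)); print(proj(f,[.4862,-.2811,.072]))
m=p[:2].mean(0); goal(m[0],m[1],.041,85.3)
E
```

```text
[[ 0.4139181  -0.28279193  0.072     ]
 [ 0.56537702 -0.29503415  0.072     ]
 [ 0.48099095 -0.31580201  0.072     ]
 [ 0.48548169 -0.26232076  0.072     ]] [ 0.48964756 -0.28891304  0.072     ] [ 0.48323632 -0.28906139  0.072     ] 0.15195287898574517
panel inner edge [[ 0.4020151  -0.33187156  0.1       ]
 [ 0.41732873 -0.12720821  0.1       ]]
[[326.87933825 203.20532103]]
shift [-0.39 -0.74 12.82] turn [ 0.1 -0.1 -0.1] | t 5.55 pos [ 0.4866 -0.2814  0.1692] F [ 0.2 -0.3  0. ] w 1.003
```

Call:
{"method": "jog_arm", "body": {"steps": [[[-0.3,-0.6,3],[0,0,0],1],[[-0.3,-0.6,6],[0,0,0],1],[[-0.3,-0.6,9],[0,0,0],1],[[-0.3,-0.6,11],[0,0,0],1],[[-0.3,-0.6,12.5],[0,0,0],1],[[-0.3,-0.6,12.8],[0,0,0],1],[[-0.3,-0.6,12.8],[0,0,0],0.5],[[-0.3,-0.6,12.8],[0,0,0],0.5],[[-0.3,-0.6,12.8],[0,0,0],0.3],[[-0.3,-0.6,12.8],[0,0,0],0.3],[[-0.3,-0.6,12.8],[0,0,0],0.3],[[-0.3,-0.6,12.8],[0,0,0],0.3]], "squeeze": 70}}

```text
time: 6.55
tool_pos: [0.4907, -0.2888, 0.0435]
tcp_rot: [[-0.997, 0.082, 0.002], [0.082, 0.997, -0.002], [-0.002, -0.001, -1.0]]
wrist_force: [0.7, 0.3, 0.9]
gripper_width: 0.614
grasp_force: 78.4
```

Call:
{"method": "jog_arm", "body": {"steps": [[[0,0,-1],[0,0,0],0.3],[[0,0,-3],[0,0,0],0.3],[[0,0,-6],[0,0,0],0.3],[[0,0,-10],[0,0,0],0.3],[[0,2,-13],[0,0,5],0.3],[[0.3,5,-15],[0,0,12],0.3],[[0.6,9,-16],[0,0,19],0.3],[[0.9,13,-16],[0,0,26],0.3],[[1.2,17,-16],[0,0,33],0.3],[[1.5,21,-16],[0,0,40],0.3],[[1.5,25,-16],[0,0,47],0.3],[[1.5,29,-16],[0,0,54],0.3]]}}

```text
time: 7.55
tool_pos: [0.4965, -0.0099, 0.2027]
tcp_rot: [[-0.557, 0.831, -0.001], [0.831, 0.557, 0.0], [0.0, -0.0, -1.0]]
wrist_force: [1.1, -0.0, -3.5]
gripper_width: 0.613
grasp_force: 78.2
```

```bash
python3 - <<'E'
from h import *
goal(.5133,.15,.20,3.7)
f=cam("top"); hsv=cv2.cvtColor(f["img"],cv2.COLOR_RGB2HSV)
m=((hsv[...,1]>90)&(hsv[...,2]>45)).astype(np.uint8)
L=[]
for x in range(224,268,4):
    ys=np.where(m[200:250,x])[0]+200; L.append((x,ys.min()-.5,ys.max()+.5))
L=np.array(L); print(L[:,1:].T)
a=ray(f,L[:,[0,1]],.054);b=ray(f,L[:,[0,2]],.054)
print(np.round(a[:,:2].T,4),np.round(b[:,:2].T,4)); c=(a+b)/2
print(np.polyfit(c[:,1],c[:,0],1))
E
```

```text
shift [12.34 10.3   0.27] turn [-0.  -0.  30.1] | t 7.55 pos [ 0.4965 -0.0099  0.2027] F [ 1.1 -0.  -3.5] w 0.613
[[212.5 211.5 211.5 211.5 211.5 210.5 210.5 210.5 209.5 209.5 207.5]
 [243.5 243.5 243.5 242.5 242.5 241.5 241.5 240.5 240.5 239.5 239.5]]
[[0.5569 0.56   0.5596 0.5592 0.5587 0.5618 0.5614 0.561  0.5641 0.5637
  0.5702]
 [0.3393 0.3253 0.3113 0.2974 0.2835 0.2695 0.2556 0.2417 0.2278 0.214
  0.2   ]] [[0.4496 0.4493 0.4489 0.452  0.4516 0.4547 0.4543 0.4574 0.457  0.46
  0.4597]
 [0.339  0.3252 0.3114 0.2976 0.2838 0.27   0.2563 0.2425 0.2288 0.215
  0.2013]]
[-0.07620849  0.52834864]
```

Call:
{"method": "jog_arm", "body": {"steps": [[[12.3,10.3,-3],[0,0,29.8],0.3],[[12.3,10.3,-3],[0,0,29.8],0.3],[[12.3,10.3,-3],[0,0,29.8],0.3],[[12.3,10.3,-3],[0,0,29.8],0.3],[[12.3,10.3,-3],[0,0,29.8],0.3],[[12.3,10.3,-3],[0,0,29.8],0.3],[[12.3,10.3,-3],[0,0,29.8],0.3]]}}

```text
time: 8.18
tool_pos: [0.5133, 0.1483, 0.2325]
tcp_rot: [[-0.08, 0.997, -0.001], [0.997, 0.08, -0.001], [-0.001, -0.001, -1.0]]
wrist_force: [0.2, -0.5, -2.7]
gripper_width: 0.621
grasp_force: 78.3
```

```bash
python3 - <<'E'
from h import *
goal(.514,.18,.124,4)
f=cam("wrist"); save(f,"w4.png")
for z in (.098,):
  print(proj(f,[[.5133,.18,z],[.5133-.14*.07,.32,z],[.5133-.168*.07,.353,z]]))
E
```

```text
shift [ 3.17  0.32 10.84] turn [-0.   0.   0.6] | t 8.18 pos [0.5133 0.1483 0.2325] F [ 0.2 -0.5 -2.7] w 0.621
[[ 328.92048177  147.82780504]
 [ 331.55510577  -56.74867026]
 [ 332.73779866 -110.0245232 ]]
```

View pics/w4.png

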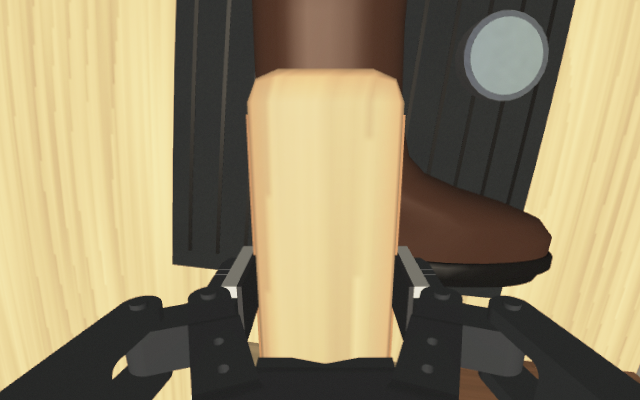

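Wrist view: the leg spans columns 254–404 (centre about 329), with the flat highlight centred near 331. That matches the predicted middle line, and the tin at (505,55) is clear. Going down to just above the leg.

Call:
{"method": "jog_arm", "body": {"steps": [[[2.7,0.3,3],[0,0,0.5],0.3],[[2.7,0.3,6],[0,0,0.5],0.3],[[2.7,0.3,8.5],[0,0,0.5],0.3],[[2.7,0.3,9.7],[0,0,0.5],0.3],[[2.7,0.3,9.7],[0,0,0.5],0.3],[[2.7,0.3,9.7],[0,0,0.5],0.3],[[2.7,0.3,9.7],[0,0,0.5],0.3]]}}

```text
time: 8.82
tool_pos: [0.5156, 0.1742, 0.1364]
tcp_rot: [[-0.066, 0.998, 0.002], [0.998, 0.066, 0.0], [0.0, 0.002, -1.0]]
wrist_force: [0.3, 0.7, -2.4]
gripper_width: 0.617
grasp_force: 78.1
```

Call:
{"method": "jog_arm", "body": {"steps": [[[0,0,0.3],[0,0,0],0.3],[[0,0,0.6],[0,0,0],0.3],[[0,0,0.6],[0,0,0],0.3],[[0,0,0.6],[0,0,0],0.3]]}}

```text
time: 9.15
tool_pos: [0.5149, 0.175, 0.1297]
tcp_rot: [[-0.067, 0.998, 0.0], [0.998, 0.067, 0.0], [0.0, 0.0, -1.0]]
wrist_force: [0.3, -0.0, -2.0]
gripper_width: 0.613
grasp_force: 78.1
```

Call:
{"method": "jog_arm", "body": {"steps": [[[0,0,0.2],[0,0,0],0.3],[[0,0,0.3],[0,0,0],0.3],[[0,0,0.3],[0,0,0],0.3],[[0,0,0.3],[0,0,0],0.3]]}}

```text
time: 9.48
tool_pos: [0.5146, 0.1751, 0.1262]
tcp_rot: [[-0.068, 0.998, -0.0], [0.998, 0.068, -0.0], [-0.0, -0.0, -1.0]]
wrist_force: [-0.6, -0.3, -2.6]
gripper_width: 0.613
grasp_force: 78.1
```

Call:
{"method": "jog_arm", "body": {"steps": [[[0,0,0.2],[0,0,0],0.3],[[0,0,0.3],[0,0,0],0.3],[[0,0,0.3],[0,0,0],0.3],[[0,0,0.3],[0,0,0],0.3]]}}

```text
time: 9.82
tool_pos: [0.5149, 0.1751, 0.1234]
tcp_rot: [[-0.067, 0.998, 0.0], [0.998, 0.067, 0.0], [0.0, 0.0, -1.0]]
wrist_force: [-0.3, 0.3, -1.0]
gripper_width: 0.618
grasp_force: 78.3
```

Call:
{"method": "jog_arm", "body": {"steps": [[[0,0,0.1],[0,0,0],0.3],[[0,0,0.2],[0,0,0],0.3],[[0,0,0.2],[0,0,0],0.3],[[0,0,0.2],[0,0,0],0.3]]}}

```text
time: 10.15
tool_pos: [0.5149, 0.1751, 0.1216]
tcp_rot: [[-0.067, 0.998, 0.0], [0.998, 0.067, 0.0], [0.0, 0.0, -1.0]]
wrist_force: [-0.3, 0.5, 0.8]
gripper_width: 0.618
grasp_force: 78.6
```

Call:
{"method": "jog_arm", "body": {"steps": [[[0,0,0.1],[0,0,0],0.3],[[0,0,0.23],[0,0,0],0.3],[[0,0,0.23],[0,0,0],0.3],[[0,0,0.23],[0,0,0],0.3]]}}

```text
time: 10.48
tool_pos: [0.515, 0.1751, 0.1194]
tcp_rot: [[-0.067, 0.998, 0.0], [0.998, 0.067, 0.0], [0.0, 0.0, -1.0]]
wrist_force: [-1.3, 0.2, 3.7]
gripper_width: 0.614
grasp_force: 79.0
```

```bash
python3 -c "
from h import *
F=[]
for i in range(6): cam('top'); s=bot.state(); F.append(np.r_[s['wrist_force'],s['ft_torque'],s['tool_pos'][2]])
print(np.mean(F,0).round(4),np.std(F,0).round(3))
goal(.5055,.3275,.1193,4)"
```

```text
[-0.7344  0.4213  3.8867  0.0312  0.2902 -0.0297  0.1193] [0.369 0.596 0.403 0.029 0.031 0.03  0.   ]
shift [ 1.527e+01  8.000e-02 -1.000e-02] turn [ 0.  -0.  -0.1] | t 10.78 pos [0.515  0.1751 0.1192] F [-0.8  0.3  3.9] w 0.614
```

Call:
{"method": "jog_arm", "body": {"steps": [[[0.2,0,0],[0,0,0],0.3],[[0.6,0,0],[0,0,0],0.3],[[1.1,0,0],[0,0,0],0.3],[[1.6,0,0],[0,0,0],0.3],[[2.1,0,0],[0,0,0],0.3],[[2.6,0,0],[0,0,0],0.3],[[3.1,0,0],[0,0,0],0.3],[[3.6,0,0],[0,0,0],0.3],[[4.1,0,0],[0,0,0],0.3],[[4.6,0,0],[0,0,0],0.3]]}}

```text
time: 11.62
tool_pos: [0.5115, 0.2215, 0.119]
tcp_rot: [[-0.068, 0.998, -0.0], [0.998, 0.068, -0.0], [-0.0, -0.0, -1.0]]
wrist_force: [0.2, -3.6, 4.5]
gripper_width: 0.618
grasp_force: 79.0
```

Call:
{"method": "jog_arm", "body": {"steps": [[[0.5,0,0],[0,0,0],0.3],[[1.0,0,0],[0,0,0],0.3],[[1.5,0,0],[0,0,0],0.3],[[2.0,0,0],[0,0,0],0.3],[[2.5,0,0],[0,0,0],0.3],[[3.0,0,0],[0,0,0],0.3],[[3.5,0,0],[0,0,0],0.3],[[4.0,0,0],[0,0,0],0.3],[[4.5,0,0],[0,0,0],0.3],[[5.0,0,0],[0,0,0],0.3]]}}

```text
time: 12.45
tool_pos: [0.5082, 0.2713, 0.119]
tcp_rot: [[-0.067, 0.998, -0.0], [0.998, 0.067, 0.0], [0.0, -0.0, -1.0]]
wrist_force: [0.2, -3.4, 4.4]
gripper_width: 0.616
grasp_force: 79.1
```

Call:
{"method": "jog_arm", "body": {"steps": [[[0.5,0,0],[0,0,0],0.3],[[1.0,0,0],[0,0,0],0.3],[[1.5,0,0],[0,0,0],0.3],[[2.0,0,0],[0,0,0],0.3],[[2.5,0,0],[0,0,0],0.3],[[3.0,0,0],[0,0,0],0.3],[[3.5,0,0],[0,0,0],0.3],[[4.0,0,0],[0,0,0],0.3],[[4.5,0,0],[0,0,0],0.3],[[5.0,0,0],[0,0,0],0.3],[[5.5,0,0],[0,0,0],0.3],[[5.8,0,0],[0,0,0],0.3]]}}

```text
time: 13.45
tool_pos: [0.5043, 0.3294, 0.119]
tcp_rot: [[-0.068, 0.998, -0.0], [0.998, 0.068, 0.0], [0.0, -0.0, -1.0]]
wrist_force: [-0.2, -3.7, 4.5]
gripper_width: 0.616
grasp_force: 79.0
```

Call:
{"method": "jog_arm", "body": {"steps": [[[0,0,0],[0,0,0],0.3],[[0,0,-1],[0,0,0],0.3],[[0,0,-4],[0,0,0],0.3],[[0,0,-8],[0,0,0],0.3],[[0,0,-10],[0,0,0],0.3]]}}

```text
time: 13.87
tool_pos: [0.5049, 0.3297, 0.2223]
tcp_rot: [[-0.068, 0.998, 0.002], [0.998, 0.068, 0.003], [0.003, 0.002, -1.0]]
wrist_force: [1.7, 1.7, -1.6]
gripper_width: 0.618
grasp_force: 78.5
```

```bash
python3 - <<'E'
from h import *
goal(.4905,-.288,.20,85.3)
E
```

```text
shift [-61.54  -5.61   2.04] turn [  0.2  -0.1 -81.4] | t 13.87 pos [0.5049 0.3297 0.2223] F [ 1.7  1.7 -1.6] w 0.618
```

Call:
{"method": "jog_arm", "body": {"steps": [[[-61.5,-5.6,1],[0,0,-81.4],0.3],[[-61.5,-5.6,1],[0,0,-81.4],0.3],[[-61.5,-5.6,1],[0,0,-81.4],0.3],[[-61.5,-5.6,1],[0,0,-81.4],0.3],[[-61.5,-5.6,1],[0,0,-81.4],0.3],[[-61.5,-5.6,1],[0,0,-81.4],0.3],[[-61.5,-5.6,1],[0,0,-81.4],0.3],[[-61.5,-5.6,1],[0,0,-81.4],0.3],[[-61.5,-5.6,1],[0,0,-81.4],0.3],[[-61.5,-5.6,1],[0,0,-81.4],0.3],[[-61.5,-5.6,1],[0,0,-81.4],0.3],[[-61.5,-5.6,1],[0,0,-81.4],0.3]]}}

```text
time: 14.87
tool_pos: [0.4939, -0.1246, 0.2112]
tcp_rot: [[-0.99, 0.14, -0.0], [0.14, 0.99, 0.002], [0.001, 0.002, -1.0]]
wrist_force: [1.6, 0.5, -1.5]
gripper_width: 0.617
grasp_force: 78.3
```

```bash
python3 - <<'E'
from h import *
goal(.49,-.287,.15,85.3)
f=cam("top"); save(f,"t5.png",(200,120,450,300),3)
E
```

```text
shift [ -1.89 -16.15   6.08] turn [ 0.1 -0.  -3.4] | t 14.87 pos [ 0.4939 -0.1246  0.2112] F [ 1.6  0.5 -1.5] w 0.617
```

View pics/t5.png

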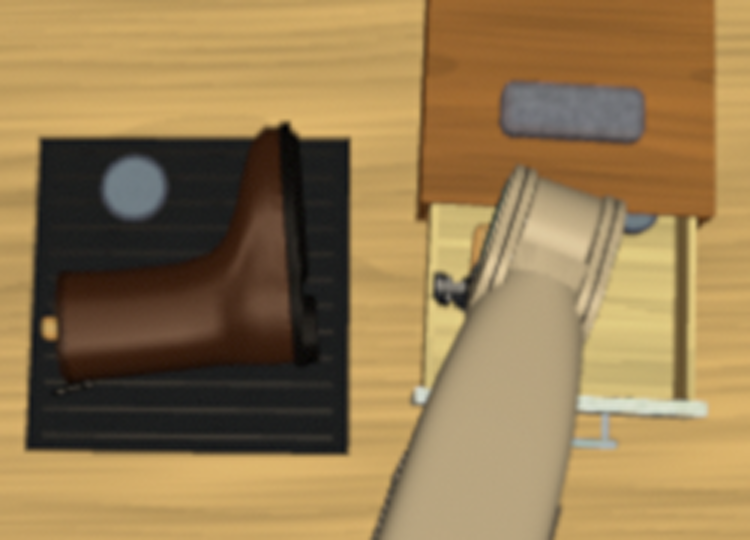

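The boot (rim at crop x≈60, same as before) and the tin are unmoved, and the drawer is still open. Returning the brush to its original spot.

Call:
{"method": "jog_arm", "body": {"steps": [[[-1.9,-4,0],[0,0,-3.4],0.3],[[-1.9,-8,0],[0,0,-3.4],0.3],[[-1.9,-12,1],[0,0,-3.4],0.3],[[-1.9,-15,3],[0,0,-3.4],0.3],[[-1.9,-16.1,5],[0,0,-3.4],0.3],[[-1.9,-16.1,6],[0,0,-3.4],0.3],[[-1.9,-16.1,6],[0,0,-3.4],0.3],[[-1.9,-16.1,6],[0,0,-3.4],0.3]]}}

```text
time: 15.58
tool_pos: [0.4894, -0.284, 0.1507]
tcp_rot: [[-0.996, 0.087, -0.002], [0.087, 0.996, 0.003], [0.002, 0.003, -1.0]]
wrist_force: [-0.6, 0.3, -2.1]
gripper_width: 0.621
grasp_force: 78.2
```

```bash
python3 -c "
from h import *
goal(.49,-.287,.0445,85.3)"
```

```text
shift [-0.11 -0.32 10.62] turn [ 0.2 -0.1 -0.3] | t 15.58 pos [ 0.4894 -0.284   0.1507] F [-0.6  0.3 -2.1] w 0.621
```

Call:
{"method": "jog_arm", "body": {"steps": [[[0,-0.2,3],[0,0,0],0.3],[[0,-0.2,6],[0,0,0],0.3],[[0,-0.2,8],[0,0,0],0.3],[[0,-0.2,9.2],[0,0,0],0.3],[[0,-0.2,10],[0,0,0],0.3],[[0,-0.2,10.6],[0,0,0],0.3],[[0,-0.2,10.6],[0,0,0],0.3],[[0,-0.2,10.6],[0,0,0],0.3],[[0,-0.2,10.6],[0,0,0],0.3]]}}

```text
time: 16.33
tool_pos: [0.4911, -0.2885, 0.0472]
tcp_rot: [[-0.996, 0.087, 0.002], [0.087, 0.996, -0.002], [-0.002, -0.001, -1.0]]
wrist_force: [-0.6, -0.9, -2.5]
gripper_width: 0.618
grasp_force: 78.3
```

Call:
{"method": "jog_arm", "body": {"steps": [[[0,0,0],[0,0,0],0.7],[[0,0,0],[0,0,0],0.8],[[0,0,0],[0,0,0],1],[[0,0,0],[0,0,0],1],[[0,0,0],[0,0,0],1],[[0,0,0],[0,0,0],1],[[0,0,-2],[0,0,0],1],[[0,0,-6],[0,0,0],1],[[0,0,-10],[0,0,0],1],[[0,0,-14],[0,0,0],1],[[0,0,-17],[0,0,0],1]]}}

```text
time: 17.25
tool_pos: [0.4907, -0.2883, 0.2194]
tcp_rot: [[-0.996, 0.087, 0.003], [0.087, 0.996, -0.002], [-0.003, -0.002, -1.0]]
wrist_force: [0.7, -0.5, 0.5]
gripper_width: 1.001
grasp_force: 0.0
```

```bash
python3 - <<'E'
from h import *
f=cam("wrist"); save(f,"w6.png")
goal(.31,-.203,.19,-4.3)
E
```

```text
shift [19.1   7.15  3.29] turn [ 0.2  0.9 89.3] | t 17.3 pos [ 0.4937 -0.2905  0.2257] F [ 1.1 -1.4  3.9] w 1.001
```

View pics/w6.png

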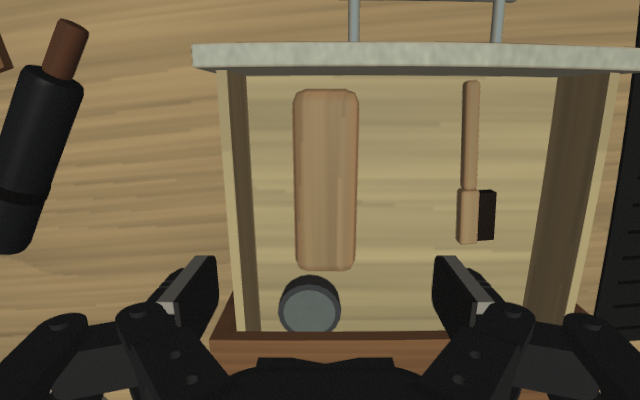

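The brush stands in its old place with px top face (293–357, 90–270). The tin is behind it and the slim brush is untouched at (475,160). Back to the handle.

Call:
{"method": "jog_arm", "body": {"steps": [[[14.2,6.6,2],[0,0,89.8],1],[[14.2,6.6,2],[0,0,89.8],1],[[14.2,6.6,2],[0,0,89.8],0.3],[[14.2,6.6,2],[0,0,89.8],0.3],[[14.2,6.6,2],[0,0,89.8],0.3],[[14.2,6.6,2],[0,0,89.8],0.3],[[14.2,6.6,2],[0,0,89.8],0.3],[[14.2,6.6,2],[0,0,89.8],0.3],[[14.2,6.6,2],[0,0,89.8],0.3],[[14.2,6.6,2],[0,0,89.8],0.3],[[14.2,6.6,2],[0,0,89.8],0.3],[[14.2,6.6,2],[0,0,89.8],0.3]]}}

```text
time: 18.3
tool_pos: [0.354, -0.2096, 0.1954]
tcp_rot: [[0.022, 1.0, -0.0], [1.0, -0.022, 0.0], [0.0, -0.0, -1.0]]
wrist_force: [-0.3, 0.5, -0.0]
gripper_width: 0.296
grasp_force: 0.0
```

Call:
{"method": "jog_arm", "body": {"steps": [[[0,0,0],[0,0,4],0.3],[[0,0,0],[0,0,4],0.3],[[0,0,0],[0,0,4],0.3]]}}

```text
time: 18.55
tool_pos: [0.3541, -0.2096, 0.1955]
tcp_rot: [[0.084, 0.996, -0.0], [0.996, -0.084, 0.0], [0.0, -0.0, -1.0]]
wrist_force: [-0.4, 1.1, -0.2]
gripper_width: 0.3
grasp_force: 0.0
```

```bash
python3 - <<'E'
from h import *
goal(.3548,-.2106,.0713,-4.65)
f=cam("wrist"); print(proj(f,[[.3582,-.1438,.088],[.3472,-.2679,.088],[.3548,-.2106,.088]]))
hsv=cv2.cvtColor(f["img"],cv2.COLOR_RGB2HSV)
for r in (140,170,200,220):
    g=np.where((hsv[r,260:372,1]<45))[0]+260; print(r,g.min() if len(g) else None,g.max() if len(g) else None,g[:30])
E
```

```text
shift [-0.1   0.08 12.42] turn [-0.  -0.  -0.2] | t 18.55 pos [ 0.3541 -0.2096  0.1955] F [-0.4  1.1 -0.2] w 0.3
[[323.29639347 101.68494298]
 [322.67619708 271.38530262]
 [326.44048388 197.97881152]]
140 319 369 [319 320 321 322 323 324 325 326 327 328 329 330 331 332 333 369]
170 320 333 [320 321 322 323 324 325 326 327 328 329 330 331 332 333]
200 320 333 [320 321 322 323 324 325 326 327 328 329 330 331 332 333]
220 320 333 [320 321 322 323 324 325 326 327 328 329 330 331 332 333]
```

Call:
{"method": "jog_arm", "body": {"steps": [[[0,0.1,3],[0,0,0],0.3],[[0,0.1,6],[0,0,0],0.3],[[0,0.1,9],[0,0,0],0.3],[[0,0.1,11],[0,0,0],0.3],[[0,0.1,12.4],[0,0,0],0.3],[[0,0.1,12.4],[0,0,0],0.3],[[0,0.1,12.4],[0,0,0],0],[[0,0.1,12.4],[0,0,0],0],[[0,0.1,12.4],[0,0,0],0],[[0,0.1,12.4],[0,0,0],0]], "squeeze": 30}}

```text
time: 19.43
tool_pos: [0.3553, -0.2097, 0.0719]
tcp_rot: [[0.085, 0.996, 0.001], [0.996, -0.085, -0.0], [-0.0, 0.001, -1.0]]
wrist_force: [1.7, -0.1, -8.8]
gripper_width: 0.112
grasp_force: 29.3
```

Call:
{"method": "jog_arm", "body": {"steps": [[[0,0.3,0],[0,0,0],0],[[0,0.9,0],[0,0,0],0],[[0,1.8,0],[0,0,0],0],[[0,2.8,0],[0,0,0],0],[[0,3.8,0],[0,0,0],0],[[0,4.8,0],[0,0,0],0],[[0,5.8,0],[0,0,0],0],[[0,6.8,0],[0,0,0],0],[[0,7.8,0],[0,0,0],0],[[0,8.8,0],[0,0,0],0],[[0,9.8,0],[0,0,0],0],[[0,10.8,0],[0,0,0],0]]}}

```text
time: 20.43
tool_pos: [0.464, -0.2187, 0.0718]
tcp_rot: [[0.085, 0.996, 0.0], [0.996, -0.085, 0.001], [0.001, 0.0, -1.0]]
wrist_force: [-1.6, 3.8, 0.1]
gripper_width: 0.112
grasp_force: 30.0
```

Call:
{"method": "jog_arm", "body": {"steps": [[[0,1.0,0],[0,0,0],0],[[0,2.0,0],[0,0,0],0],[[0,3.0,0],[0,0,0],0],[[0,4.0,0],[0,0,0],0],[[0,5.0,0],[0,0,0],0],[[0,5.9,0],[0,0,0],0],[[0,6.7,0],[0,0,0],0],[[0,7.3,0],[0,0,0],0],[[0,7.7,0],[0,0,0],0],[[0,8.0,0],[0,0,0],0],[[0,8.0,0],[0,0,0],0]]}}

```text
time: 21.35
tool_pos: [0.5448, -0.2255, 0.0719]
tcp_rot: [[0.085, 0.996, 0.003], [0.996, -0.085, 0.001], [0.002, 0.003, -1.0]]
wrist_force: [1.0, 4.4, -1.1]
gripper_width: 0.114
grasp_force: 29.9
```

Now at x≈0.545 (started ajar at 0.5486). Creeping the rest with force checks.

Call:
{"method": "jog_arm", "body": {"steps": [[[0,0.15,0],[0,0,0],0],[[0,0.3,0],[0,0,0],0],[[0,0.45,0],[0,0,0],0],[[0,0.6,0],[0,0,0],0],[[0,0.7,0],[0,0,0],0],[[0,0.8,0],[0,0,0],0],[[0,0.8,0],[0,0,0],0]]}}

```text
time: 21.93
tool_pos: [0.5519, -0.226, 0.0719]
tcp_rot: [[0.085, 0.996, 0.002], [0.996, -0.085, 0.001], [0.001, 0.002, -1.0]]
wrist_force: [-0.2, 4.8, -0.2]
gripper_width: 0.114
grasp_force: 30.0
```

Call:
{"method": "jog_arm", "body": {"steps": [[[0,0.1,0],[0,0,0],0],[[0,0.2,0],[0,0,0],0],[[0,0.3,0],[0,0,0],0],[[0,0.3,0],[0,0,0],0]]}}

```text
time: 22.27
tool_pos: [0.5549, -0.2263, 0.0719]
tcp_rot: [[0.085, 0.996, 0.002], [0.996, -0.085, 0.001], [0.002, 0.002, -1.0]]
wrist_force: [-0.5, 5.0, 0.5]
gripper_width: 0.112
grasp_force: 30.1
```

Call:
{"method": "jog_arm", "body": {"steps": [[[0,0.1,0],[0,0,0],0],[[0,0.2,0],[0,0,0],0],[[0,0.3,0],[0,0,0],0],[[0,0.3,0],[0,0,0],0]]}}

```text
time: 22.6
tool_pos: [0.5579, -0.2265, 0.0719]
tcp_rot: [[0.085, 0.996, 0.002], [0.996, -0.085, 0.001], [0.002, 0.002, -1.0]]
wrist_force: [0.2, 5.6, 0.3]
gripper_width: 0.113
grasp_force: 30.1
```

Call:
{"method": "jog_arm", "body": {"steps": [[[0,0.1,0],[0,0,0],0],[[0,0.2,0],[0,0,0],0],[[0,0.3,0],[0,0,0],0],[[0,0.3,0],[0,0,0],0]]}}

```text
time: 22.93
tool_pos: [0.5596, -0.2267, 0.0719]
tcp_rot: [[0.086, 0.996, -0.001], [0.996, -0.086, 0.001], [0.001, -0.001, -1.0]]
wrist_force: [-3.0, 4.6, 2.4]
gripper_width: 0.117
grasp_force: 30.3
```

Call:
{"method": "jog_arm", "body": {"steps": [[[0,0.1,0],[0,0,0],0],[[0,0.2,0],[0,0,0],0],[[0,0.2,0],[0,0,0],0],[[0,0.2,0],[0,0,0],0]]}}

```text
time: 23.27
tool_pos: [0.5596, -0.2267, 0.0718]
tcp_rot: [[0.086, 0.996, -0.005], [0.996, -0.086, 0.001], [0.001, -0.005, -1.0]]
wrist_force: [-7.6, 5.0, 6.8]
gripper_width: 0.112
grasp_force: 30.7
```

Call:
{"method": "jog_arm", "body": {"steps": [[[0,-0.2,0],[0,0,0],0],[[0,-0.2,0],[0,0,0],0.15],[[0,-0.2,0],[0,0,0],0.3],[[0,-0.3,0],[0,0,0],0.3],[[0,-0.3,0],[0,0,0],0.3],[[0,-0.3,0],[0,0,0],0.3],[[0,-0.3,-2],[0,0,0],0.3],[[0,-0.3,-5],[0,0,0],0.3],[[0,-0.3,-9],[0,0,0],0.3],[[0,-0.3,-12],[0,0,0],0.3],[[0,-4,-13],[0,0,0],0.3],[[0,-7,-13],[0,0,0],0.3]]}}

```text
time: 24.27
tool_pos: [0.4945, -0.2236, 0.2065]
tcp_rot: [[0.085, 0.996, 0.008], [0.996, -0.085, -0.005], [-0.005, 0.008, -1.0]]
wrist_force: [-1.1, -0.3, 0.5]
gripper_width: 0.298
grasp_force: 0.0
```

```bash
python3 - <<'E'
from h import *
f=cam("wrist"); f=cam("wrist"); save(f,"w7.png")
goal(.5,-.22,.2,-4.6)
E
```

```text
shift [0.17 1.19 0.22] turn [-0.1 -0.  -0.4] | t 24.37 pos [ 0.488  -0.2207  0.2022] F [-0.7 -0.5 -0.2] w 0.3
```

View pics/w7.png

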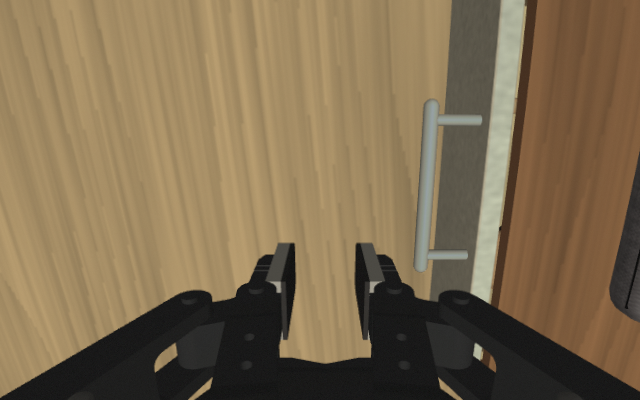

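Wrist view: the handle is at px (430,100)–(420,270) and the white panel's top is against the carcass at columns 500–526. I'll check numerically for a gap.

```bash
python3 - <<'E'
from h import *
f=cam("wrist")
for r in (60,150,240):
    print(r,[(c,*map(int,f["img"][r,c])) for c in range(470,545,2)])
h=ray(f,[[431,102],[420,268]],.088); print("handle",h,h.mean(0))
for r,a,b in((60,498,526),): print(ray(f,[[a,r],[b,r]],.116))
E
```

```text
60 [(470, 89, 84, 72), (472, 92, 87, 75), (474, 89, 84, 72), (476, 90, 86, 73), (478, 92, 88, 74), (480, 90, 86, 73), (482, 92, 86, 74), (484, 92, 88, 75), (486, 93, 88, 75), (488, 93, 88, 76), (490, 93, 88, 75), (492, 117, 111, 94), (494, 175, 168, 144), (496, 177, 179, 158), (498, 179, 182, 161), (500, 181, 185, 162), (502, 181, 185, 163), (504, 181, 184, 161), (506, 180, 183, 160), (508, 176, 180, 157), (510, 176, 179, 156), (512, 178, 181, 158), (514, 178, 181, 158), (516, 171, 160, 126), (518, 132, 115, 83), (520, 70, 49, 32), (522, 71, 49, 34), (524, 71, 49, 34), (526, 70, 49, 34), (528, 106, 76, 51), (530, 133, 96, 64), (532, 131, 96, 63), (534, 131, 96, 63), (536, 130, 94, 62), (538, 130, 94, 63), (540, 129, 94, 62), (542, 125, 91, 62), (544, 122, 89, 60)]
150 [(470, 92, 87, 75), (472, 94, 89, 76), (474, 94, 89, 76), (476, 94, 88, 76), (478, 91, 87, 74), (480, 91, 86, 74), (482, 92, 87, 75), (484, 149, 141, 120), (486, 176, 174, 151), (488, 179, 182, 161), (490, 178, 182, 159), (492, 181, 184, 163), (494, 185, 189, 165), (496, 190, 194, 169), (498, 192, 196, 171), (500, 192, 
[... 738 characters left out ...]
 (496, 161, 127, 90), (498, 72, 50, 34), (500, 72, 50, 34), (502, 72, 50, 35), (504, 72, 50, 33), (506, 122, 88, 58), (508, 136, 98, 65), (510, 133, 97, 65), (512, 132, 96, 63), (514, 135, 98, 65), (516, 135, 98, 66), (518, 130, 95, 63), (520, 126, 92, 61), (522, 126, 91, 61), (524, 133, 97, 64), (526, 131, 95, 64), (528, 129, 93, 61), (530, 130, 95, 63), (532, 125, 92, 61), (534, 121, 88, 58), (536, 119, 88, 58), (538, 121, 88, 59), (540, 118, 86, 57), (542, 124, 90, 60), (544, 129, 93, 61)]
handle [[ 0.5663869  -0.16122283  0.088     ]
 [ 0.55640375 -0.28614343  0.088     ]] [ 0.56139532 -0.22368313  0.088     ]
[[ 0.59994799 -0.13888768  0.116     ]
 [ 0.61742555 -0.14000942  0.116     ]]
```

Behind the panel there is a pale strip 2–4 px wide, which could be a small gap. I'll press the bar gently from the front with shut fingers to be sure.

Call:
{"method": "jog_arm", "body": {"steps": [[[0,0,3],[0,0,0],0],[[0,0,7],[0,0,0],0],[[0,0.5,11],[0,0,0],0],[[0,1,13],[0,0,0],0],[[0,2,13],[0,0,0],0],[[0,3,13],[0,0,0],0],[[0,3.5,13],[0,0,0],0],[[0,3.8,13],[0,0,0],0],[[0,4.1,13],[0,0,0],0],[[0,4.4,13],[0,0,0],0]]}}

```text
time: 25.25
tool_pos: [0.5371, -0.226, 0.0734]
tcp_rot: [[0.086, 0.996, 0.003], [0.996, -0.086, -0.002], [-0.001, 0.003, -1.0]]
wrist_force: [-0.4, 0.5, 0.1]
gripper_width: 0.002
grasp_force: 0.0
```

Call:
{"method": "jog_arm", "body": {"steps": [[[0,0.2,0],[0,0,0],0],[[0,0.4,0],[0,0,0],0],[[0,0.6,0],[0,0,0],0],[[0,0.6,0],[0,0,0],0]]}}

```text
time: 25.58
tool_pos: [0.5405, -0.2257, 0.0717]
tcp_rot: [[0.086, 0.996, -0.002], [0.996, -0.086, -0.0], [-0.0, -0.002, -1.0]]
wrist_force: [-2.8, -0.8, 2.6]
gripper_width: -0.002
grasp_force: 1.6
```

Call:
{"method": "jog_arm", "body": {"steps": [[[0,0.2,0],[0,0,0],0],[[0,0.4,0],[0,0,0],0],[[0,0.5,0],[0,0,0],0],[[0,0.5,0],[0,0,0],0]]}}

```text
time: 25.92
tool_pos: [0.5407, -0.2256, 0.0713]
tcp_rot: [[0.087, 0.996, -0.012], [0.996, -0.087, 0.0], [-0.001, -0.012, -1.0]]
wrist_force: [-14.3, 0.4, 11.9]
gripper_width: 0.001
grasp_force: 7.2
```

It holds firm at 14 N without moving, so the drawer is fully shut. Backing off.

Call:
{"method": "jog_arm", "body": {"steps": [[[0,-0.8,0],[0,0,0],0],[[0,-2,0],[0,0,0],0],[[0,-5,-1],[0,0,0],0],[[0,-6,-5],[0,0,0],0],[[0,-6,-9],[0,0,0],0],[[0,-6,-13],[0,0,0],0],[[0,-6,-13],[0,0,0],0],[[0,-6,-13],[0,0,0],0],[[0,-6,-13],[0,0,0],0]]}}

```text
time: 26.67
tool_pos: [0.487, -0.2211, 0.2018]
tcp_rot: [[0.086, 0.996, 0.001], [0.996, -0.086, -0.0], [-0.0, 0.001, -1.0]]
wrist_force: [0.1, -0.6, -0.4]
gripper_width: -0.001
grasp_force: 0.0
```

```bash
python3 - <<'E'
from h import *
f=cam("wrist"); print(bot.state()["tool_pos"],bot.state()["wrist_force"])
r=f["img"][150].astype(int); print([(c,*r[c]) for c in range(480,530,4)])
print(bot.hand_in())
E
```

```text
[ 0.48623238 -0.2206697   0.2006444 ] [ 0.00932738 -0.16495208  0.31830412]
[(480, np.int64(90), np.int64(87), np.int64(73)), (484, np.int64(110), np.int64(104), np.int64(89)), (488, np.int64(177), np.int64(179), np.int64(158)), (492, np.int64(180), np.int64(183), np.int64(161)), (496, np.int64(187), np.int64(190), np.int64(166)), (500, np.int64(189), np.int64(193), np.int64(168)), (504, np.int64(185), np.int64(189), np.int64(164)), (508, np.int64(163), np.int64(150), np.int64(110)), (512, np.int64(71), np.int64(49), np.int64(33)), (516, np.int64(69), np.int64(48), np.int64(31)), (520, np.int64(134), np.int64(97), np.int64(65)), (524, np.int64(131), np.int64(95), np.int64(64)), (528, np.int64(133), np.int64(96), np.int64(64))]
the job is handed in; nothing more can be done
None
```

The job is handed in at about 27 s: I brushed the boot's leg ankle to top with the bristles pressed about 5–6 mm (estimated from the wrist force), stood the brush back in its place in the drawer, and eased the drawer shut until it held firm under a 14 N push; the boot had not visibly moved after the stroke.

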